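# Seat the blue colour sample on the reading stand

## Task

The blue sample has to be read on the colour-reading stand. Take the blue carrier by its black fin, set it on the open part of the dark grey bed a few centimetres clear of both yellow stops, and press it down firmly so that it lies flat; then, without lifting it, slide it up against the long stop first and along that to the end stop, squarely home over the window, and let go. Leave the orange and white carriers where they are.

Things in the scene. Friction and masses are not known exactly. Their poses are not given: they have to be found in the camera images.
- blue_carrier: blue sample carrier, loose, about 300 g: blue base plate 64 (x) by 90 (y) by 14 mm thick, test face underneath; black upright fin grip in its middle, 16 mm wide (x), 56 long (y), top 65 mm above the underside. Origin in the fin, 45 mm above the underside; z up. Same either way round. The one to be read.
- stand: Fixed colour-reading stand: flat dark grey bed, top 30 mm above the bench, two yellow stops 16 mm high, 12 thick. Origin on the bed top at the round window's centre, under the middle of the carrier when home (carrier y along stand y). Long stop runs along y, face at x = +32 mm; end stop runs along x, face at y = +45. Bed spans x -112 to +44, y -125 to +57; its open part is towards -x, -y. z up.
- orange_carrier: orange sample carrier, loose, about 300 g: orange base plate 64 (x) by 90 (y) by 14 mm thick, test face underneath; black upright fin grip in its middle, 16 mm wide (x), 56 long (y), top 65 mm above the underside. Origin in the fin, 45 mm above the underside; z up. Same either way round. Not to be moved.
- white_carrier: white sample carrier, loose, about 300 g: white base plate 64 (x) by 90 (y) by 14 mm thick, test face underneath; black upright fin grip in its middle, 16 mm wide (x), 56 long (y), top 65 mm above the underside. Origin in the fin, 45 mm above the underside; z up. Same either way round. Not to be moved.
There are look-alikes about, which are no part of the job. Of the things that look like the blue_carrier, the middle-sized one is meant.

How it is judged:
By the outcome, as a careful person would: the job done as asked, in the order asked, and still so for the second after the job is handed in, with the robot touching nothing.
It also fails if it takes over 42 s, if anything falls off the work surface, if the arm or the gripper's body presses on something with over 40 N, if the wrist force passes 120 N, or if a joint passes its speed limit or range.

## Robot

A 6-joint arm with a two-finger parallel gripper is mounted at the origin on the work surface. World frame = base frame: x ahead of the robot, y to its left, z up, the work surface at z = 0. Lengths are in m, angles in rad, forces in N, time in s.
With the tool pointing down it reaches from about 0.25 to 0.725 m from the base axis. Payload 4 kg.
Tool frame: the origin (TCP) lies midway between the tips of the shut fingers; the grasp point (between the pads) lies 19 mm behind it; z points along the fingers, x is the direction in which the jaws open and shut, and the axes are right-handed (so a half turn about z gives the same grasp; the last joint's range is limited). The gripper opens to 85 mm and grips with 20 to 120 N. Pads are 22 mm wide; open, the fingers measure 114 mm over their backs; the gripper's body (76 mm by 85 mm) begins 54 mm behind the grasp point. The pads swing forward as they close: fully open they stand 13 mm farther back than shut.
Start: joints at [1.342, 0.241, 0.005, 1.335, 0, 1.571], TCP at [0.113, 0.487, 0.231] pointing down, gripper open.
Joint ranges: [-2.72, 2.72], [-1.05, 1.87], [-1.09, 1.28], [-1.99, 2.15], [-1.42, 1.44], [-3.14, 3.14]. Speed limits (rad/s): [2.79, 2.79, 3.14, 3.14, 3.14, 3.14].

## Interface

Orientations are given as [roll, pitch, yaw] about the fixed x, y, z axes, in that order (R = Rz(yaw) Ry(pitch) Rx(roll)).
In Python, from rig import monitor, imaging, ctrl gives the robot as it stands.
- The arm moves only by the tool move_arm, never from a script. Its argument "deltas" is one flat list of numbers, 5 for each row, row after row: the opening, from 0 (shut) to 1 (fully open), then the shift along the world's x, y, z in cm, then the turn about the world's z in rad. In form: [fingers, tx, ty, tz, yaw, fingers, tx, ty, tz, yaw, ...]. A call has 1 to 12 rows; each row shifts and turns the commanded pose from where the row before left it; what a row does not reach is not made up. A row lasts 1/10 s, in which the tool goes at most 50 mm and 8.59 degrees, less where a joint would pass 70% of its speed; a pose out of reach is approached as far as the arm can. A call is refused whole if a number of a shift passes 5 or a number of a turn 0.15, either way. A call with a gripper value outside its range is refused whole. The fingers move at their own pace and stop on an object; "newtons" is the grip in N (left out, the last holds). Time passes only in rows, so rows that do not move let the fingers close. It gives the time, the measured TCP pose, the force and the opening at its end, in the units of the state.
- monitor.get_obs(): the state, without advancing time (a new reading comes with each control period).
- imaging.snapshot(name): name is "scene" or "top" or "wrist"; returns a dict with "img" (420x560x3 uint8, blue, green, red), "depth" (420x560 float32, m along the optical axis (not along the pixel's ray), 0 where there is no reading), "fx", "fy", "cx", "cy" (pixels), "origin" and "orientation" of the camera in the world. Camera axes: x right, y down, z forward; pixel columns grow to the right and rows downward; lengths in m; the calibration is good to about 2 mm. The wrist camera is an equidistant fisheye: a pixel r from the principal point sees the ray r / f radians off the axis. A picture is of the moment at which its call begins.
- ctrl.job_done(): hands the job in, once; it reports no verdict.
The state is a dict: "time_s": time; "q": joint angles; "joint_vel": joint speeds; "joint_torque": joint torques, N m; "tcp_pos": TCP position; "eef_rot": TCP orientation; "ft_force": force on the tool from outside, world axes, zero at the start; "torque": the same for the moment, N m; "width": opening from 0.0 (shut) to 1.0 (fully open).
Only numpy, scipy, OpenCV 4.12 (cv2) and the standard library are available. Lean on these libraries where they do the work, as an engineer would, in place of code of your own. Each camera call takes 0.05 s, during which the arm holds its last target. There are 200 camera calls.

## Working session

There is one attempt and no reset: what is moved stays moved. The work goes in short steps, Python scripts to look and compute and a tool call to move; the robot and the scene stay as the last step left them, time stands still between calls to the robot, and variables do not carry over. Pictures are saved under pics/ and viewed, about 8 in all and at most 12, crops included, and the job is handed in when it is done.

Besides the shell and the picture viewer there is one more tool, called as a command line: name --argument value ..., lists and objects as JSON in quotes. move_arm: Moves the arm, as the interface text tells. Its arguments: {"type":"object","properties":{"deltas":{"type":"array"},"newtons":{"type":"number"}},"required":["deltas"]}

```bash
mkdir -p pics; cat > h.py <<'E'
import numpy as np, cv2
from scipy.spatial.transform import Rotation as R
from rig import monitor, imaging, ctrl
def cloud(s):
    d=s["depth"]; v,u=np.indices(d.shape)
    P=np.stack([(u-s["cx"])/s["fx"]*d,(v-s["cy"])/s["fy"]*d,d],-1)
    o=np.array(s["orientation"]); M=o if o.shape==(3,3) else (R.from_quat(o).as_matrix() if o.size==4 else R.from_euler("xyz",o).as_matrix())
    W=P@M.T+np.array(s["origin"]); W[d==0]=np.nan
    return W
E
python3 - <<'E'
from h import *
a=imaging.snapshot("top"); np.savez("top.npz",**a)
b=imaging.snapshot("scene"); np.savez("scene.npz",**b)
cv2.imwrite("pics/top.png",a["img"]);cv2.imwrite("pics/scene.png",b["img"])
for s in(a,b): print(s["origin"],s["orientation"],s["fx"],s["cx"],s["cy"])
o=monitor.get_obs(); print(o)
E
```

```text
[ 0.30695791 -0.11474457  1.24678991] [-3.0119183  -0.01266258 -1.54426112] 531.7633906129731 282.6922752231802 216.17729367598997
[0.94096843 0.03638062 0.90568459] [-2.59197216 -0.0052541   1.85846562] 386.47875507222545 281.3769750859251 216.12608392768743
{'time_s': 0.1, 'q': array([ 1.34199173e+00,  2.41377725e-01,  3.87445073e-03,  1.33522609e+00,
       -2.82356289e-05,  1.57081032e+00]), 'joint_vel': array([ 0.00024898, -0.00124631,  0.00277102, -0.00127211, -0.00087538,
       -0.00085742]), 'joint_torque': array([-8.61796207e-05, -3.73138404e+01,  2.53009969e+01,  1.08305784e-02,
        6.82779682e-05,  1.34948155e-05]), 'tcp_pos': array([0.11328598, 0.48641287, 0.23048789]), 'eef_rot': array([3.14156439e+00, 1.93303591e-03, 1.34197773e+00]), 'ft_force': array([-0.35771701,  0.04688314,  0.51282097]), 'torque': array([ 0.01012255, -0.01167216, -0.00567195]), 'width': 0.9947875448666152}
```

View pics/top.png

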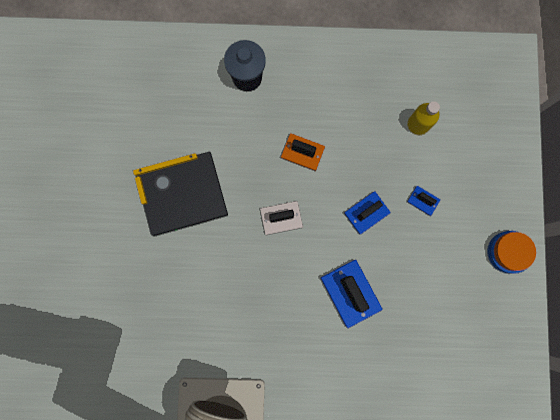

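View pics/scene.png

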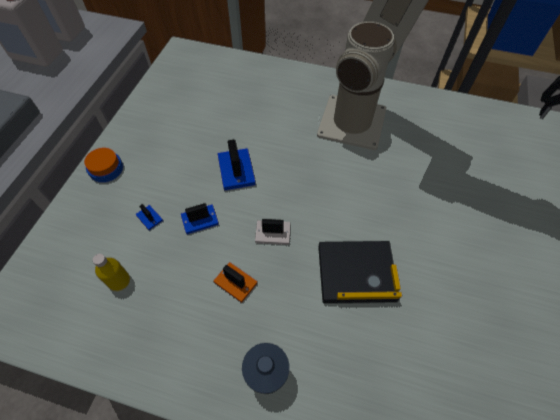

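The top view shows the middle-sized blue carrier at about (368,212). The stand is at (180,193), with its long stop on the upper edge (135,172)–(197,157) and its end stop on the left. Orange is at (303,152) and white at (281,217).

```bash
python3 - <<'E'
from h import *
for n in("top","scene"):
    s=dict(np.load(n+".npz")); W=cloud(s); hsv=cv2.cvtColor(s["img"],cv2.COLOR_BGR2HSV); H,S,V=hsv[...,0],hsv[...,1],hsv[...,2]
    print(n,"bench z",np.nanmedian(W[...,2]))
    def blobs(m,minA=60):
        k,l,st,c=cv2.connectedComponentsWithStats(m.astype(np.uint8))
        return [(l==i,st[i],c[i]) for i in range(1,k) if st[i,4]>=minA]
    for nm,m in(("blue",(H>105)&(H<130)&(S>180)),("orange",(H>5)&(H<18)&(S>180)),("yellow",(H>19)&(H<30)&(S>180)&(V>120))):
        for b,st,c in blobs(m):
            z=np.nanmedian(W[b][:,2]); Q=W[b]; Q=Q[np.abs(Q[:,2]-z)<.006]
            if len(Q)<20: continue
            r=cv2.minAreaRect((Q[:,:2]*1000).astype(np.float32)); print(nm,c.round(),len(Q),"z",z.round(4),"rect",np.round(r[0],1),np.round(r[1],1),round(r[2],1))
    # fins: dark points at z 45..75mm
    m=(V<60)&(W[...,2]>.045)&(W[...,2]<.085)
    for b,st,c in blobs(m,20):
        Q=W[b]; Q=Q[Q[:,2]>np.nanpercentile(Q[:,2],90)-.006]; r=cv2.minAreaRect((Q[:,:2]*1000).astype(np.float32)); print("fin",c.round(),len(Q),np.nanmax(Q[:,2]).round(4),np.round(r[0],1),np.round(r[1],1),round(r[2],1))
    m=(V<75)&(S<90)&(abs(W[...,2]-.03)<.006)
    for b,st,c in blobs(m,1000):
        Q=W[b]; r=cv2.minAreaRect((Q[:,:2]*1000).astype(np.float32)); print("bed",c.round(),len(Q),np.median(Q[:,2]).round(4),np.round(r[0],1),np.round(r[1],1),round(r[2],1))
E
```

```text
top bench z 0.0001505777386121565
blue [422. 201.] 333 z 0.0101 rect [ 516.  -457.8] [63.6 47.3] 59.3
blue [366. 213.] 762 z 0.014 rect [ 483.1 -323.8] [61.9 89.7] 36.8
blue [497. 254.] 170 z 0.0231 rect [ 395.7 -637.7] [95.8 61.8] 11.7
blue [350. 293.] 1645 z 0.0206 rect [ 294.2 -287.2] [128.6  91.7] 28.9
orange [302. 153.] 665 z 0.0142 rect [ 625.  -169.1] [88.8 64.5] 69.9
orange [515. 251.] 1159 z 0.0467 rect [ 399.7 -657.5] [83.7 88.6] 10.0
yellow [429. 119.] 95 z 0.0919 rect [ 688.  -450.5] [22.6 48.4] 17.0
yellow [164. 164.] 286 z 0.0462 rect [577.3 148.8] [ 12.9 147.9] 17.4
yellow [140. 190.] 128 z 0.0465 rect [515.4 201.3] [62.8 10.5] 18.0
fin [247.  81.] 35 0.0832 [773.9 -33.2] [14.4 60. ] 5.7
fin [303. 147.] 148 0.0711 [ 624.4 -168.8] [54.1 16.4] 71.4
fin [428. 198.] 59 0.0548 [ 515.8 -456.7] [37.9 10.7] 59.0
fin [370. 210.] 141 0.0718 [ 482.8 -323.1] [14.7 54.4] 36.9
fin [281. 215.] 153 0.0728 [ 464.  -121.9] [15.2 54.8] 13.4
fin [349. 294.] 19 0.0846 [ 291.3 -275.7] [73.3  3.8] 26.2
bed [183. 195.] 4543 0.0303 [513.1 111.9] [156.5 180.6] 17.5
scene bench z -0.000478221186
[... 607 characters left out ...]
627.8 -170. ] [89.  62.8] 70.9
yellow [396. 277.] 96 z 0.0454 rect [518. 200.] [59.5 10.2] 18.5
yellow [369. 294.] 195 z 0.0453 rect [580.7 146.8] [ 11.4 112.7] 18.5
fin [496.  26.] 37 0.085 [-563.9  417.3] [42.4 20.7] 76.1
fin [ 15. 118.] 147 0.0715 [ 329.5 -980. ] [ 11.7 146.9] 89.7
fin [353. 118.] 102 0.0849 [43.9  4.7] [ 37.9 112.2] 5.1
fin [236. 168.] 21 0.0847 [ 330.8 -269.8] [ 3.4 20.1] 32.2
fin [145. 210.] 47 0.0499 [ 519.9 -457.5] [37.8 10. ] 58.8
fin [196. 210.] 114 0.0689 [ 485.7 -325.3] [16.8 52.9] 37.7
fin [272. 223.] 116 0.069 [ 468.3 -123.7] [15.8 51.8] 11.7
fin [233. 275.] 147 0.0681 [ 628.  -169.9] [54.  15.1] 70.5
bed [354. 267.] 3570 0.0294 [516.8 110.7] [157.1 180.7] 17.4
```

move_arm --deltas '[0.8,1.6,-3.5,0,-0.03,0.8,1.6,-3.5,0,-0.03,0.8,1.6,-3.5,0,-0.03,0.8,1.6,-3.5,0,-0.03,0.8,1.6,-3.5,0,-0.03,0.8,1.6,-3.5,0,-0.03,0.8,1.6,-3.5,0,-0.03,0.8,1.6,-3.5,0,-0.03,0.8,1.6,-3.5,0,-0.03,0.8,1.6,-3.5,0,-0.03,0.8,1.6,-3.5,0,-0.03,0.8,1.6,-3.5,0,-0.03]' --newtons 80

```text
time_s: 1.3
tcp_pos: [0.3055, 0.0654, 0.2312]
eef_rot: [3.142, -0.0, 0.981]
ft_force: [1.0, 1.8, -0.4]
width: 0.8
```

move_arm --deltas '[0.8,1.6,-3.5,0,-0.03,0.8,1.6,-3.5,0,-0.03,0.8,1.6,-3.5,0,-0.03,0.8,1.6,-3.5,0,-0.03,0.8,1.6,-3.5,0,-0.03,0.8,1.6,-3.5,0,-0.03,0.8,1.6,-3.5,-1,-0.03,0.8,1.6,-3.5,-2,-0.03,0.8,1.6,-3.5,-2,-0.03,0.8,1.6,-3.5,-2,-0.03,0.8,1.6,-3.5,-1,-0.03,0.8,0,0,0,0]'

```text
time_s: 2.5
tcp_pos: [0.4814, -0.3212, 0.1474]
eef_rot: [-3.139, 0.002, 0.648]
ft_force: [-1.6, -0.0, -0.3]
width: 0.8
```

```bash
python3 - <<'E'
from h import *
s=imaging.snapshot("wrist"); cv2.imwrite("pics/w1.png",s["img"])
o=monitor.get_obs();print(o["tcp_pos"],o["eef_rot"],s["origin"],s["orientation"],s["fx"])
E
```

```text
[ 0.48073717 -0.31918243  0.14862095] [-3.13765516e+00  1.37883428e-03  6.49655625e-01] [ 0.43895705 -0.26545014  0.29028148] [2.86034117e+00 2.32008623e-03 6.48460830e-01] 325.19226210127806
```

View pics/w1.png

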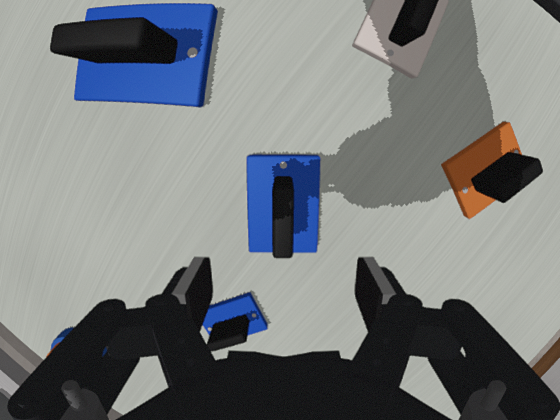

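The wrist view has the fin centred between the fingers at column ~284 and square to them. I'll descend and grip.

move_arm --deltas '[0.8,0.3,-0.3,-3,0,0.8,0,0,-3,0,0.8,0,0,-3,0,0.8,0,0,-2.2,0,0.8,0,0,-0.9,0,0.8,0,0,0,0,0,0,0,0,0,0,0,0,0,0,0,0,0,0,0,0,0,0,0,0,0,0,0,0,0,0,0,0,0,0]'

```text
time_s: 3.75
tcp_pos: [0.4849, -0.3219, 0.0318]
eef_rot: [3.139, 0.0, 0.652]
ft_force: [-0.9, -0.1, 6.6]
width: 0.174
```

move_arm --deltas '[0,0,0,1.5,0,0,0,0,2.5,0,0,0,0,2.5,0,0,0,0,2.5,0,0,0,0,2,0,0,0,0,0,0]'

```text
time_s: 4.35
tcp_pos: [0.486, -0.322, 0.143]
eef_rot: [3.137, -0.002, 0.652]
ft_force: [-0.3, -0.6, -3.3]
width: 0.178
```

```bash
python3 - <<'E'
from h import *
s=imaging.snapshot("scene"); cv2.imwrite("pics/s2.png",cv2.resize(s["img"][100:320,60:420],None,fx=2,fy=2))
o=monitor.get_obs();print(o["tcp_pos"],o["ft_force"],o["torque"])
E
```

```text
[ 0.48508391 -0.32136929  0.14101795] [ 0.39782576  0.30840078 -3.60899111] [0.05155426 0.06615387 0.01356978]
```

View pics/s2.png

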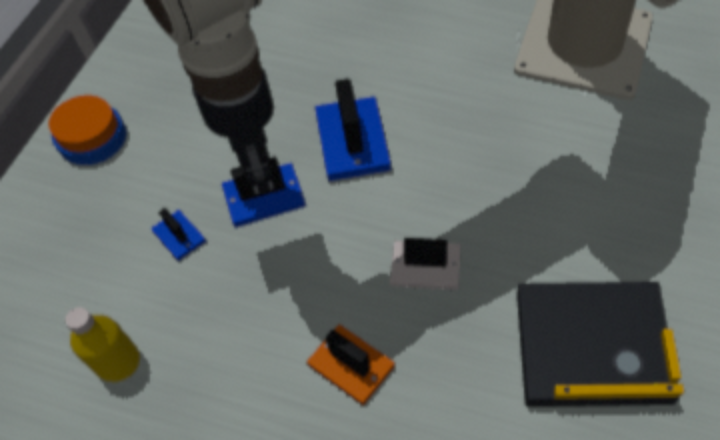

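The carrier hangs in the grip at about (262,190), with the others undisturbed. Next I'll carry it over to the stand.

move_arm --deltas '[0,0.23,2,0,-0.03,0,0.23,4,0,-0.03,0,0.23,4,0,-0.03,0,0.23,4,0,-0.03,0,0.23,4,0,-0.03,0,0.23,4,0,-0.03,0,0.23,4,0,-0.03,0,0.23,4,0,-0.03,0,0.23,4,0,-0.03,0,0.23,4,0,-0.04,0,0.23,3,0,-0.03,0,0,1.6,0,-0.005]'

```text
time_s: 5.6
tcp_pos: [0.5083, 0.1075, 0.138]
eef_rot: [-3.14, 0.003, 0.309]
ft_force: [0.5, -0.3, -4.1]
width: 0.173
```

move_arm --deltas '[0,0,0,-1.5,0,0,0,0,-2,0,0,0,0,-1.5,0,0,0,0,-0.5,0,0,0,0,0,0,0,0,0,0,0]'

```text
time_s: 6.2
tcp_pos: [0.5097, 0.1049, 0.0852]
eef_rot: [-3.141, 0.0, 0.307]
ft_force: [0.2, 0.1, -3.0]
width: 0.179
```

```bash
python3 - <<'E'
from h import *
s=imaging.snapshot("scene"); cv2.imwrite("pics/s3.png",cv2.resize(s["img"][170:340,260:460],None,fx=3,fy=3))
o=monitor.get_obs();print(o["tcp_pos"],o["eef_rot"],o["ft_force"],o["torque"])
W=cloud(s);hsv=cv2.cvtColor(s["img"],cv2.COLOR_BGR2HSV)
m=(hsv[...,0]>105)&(hsv[...,0]<130)&(hsv[...,1]>180); m[:,:290]=0; m[:150]=0
Q=W[m]; Q=Q[(Q[:,0]>.35)&(Q[:,2]>0)]
# top-face plane (dominant)
zz=np.nanmedian(Q[:,2]);T=Q[abs(Q[:,2]-zz)<.008]
a,res,_,_=np.linalg.lstsq(np.c_[T[:,:2]-T[:,:2].mean(0),np.ones(len(T))],T[:,2],rcond=None)
print("plane",a.round(4),len(T)); r=cv2.minAreaRect((T[:,:2]*1000).astype(np.float32)); print(r)
E
```

```text
[0.51012815 0.10497119 0.08568367] [ 3.14155563e+00 -7.75436476e-04  3.06791786e-01] [-0.64979727  0.31813696 -3.38230606] [ 0.05504841 -0.0330587   0.00458975]
plane [-0.0243 -0.0061  0.0664] 521
((512.548583984375, 102.8602523803711), (66.36527252197266, 89.75226593017578), 17.328170776367188)
```

View pics/s3.png

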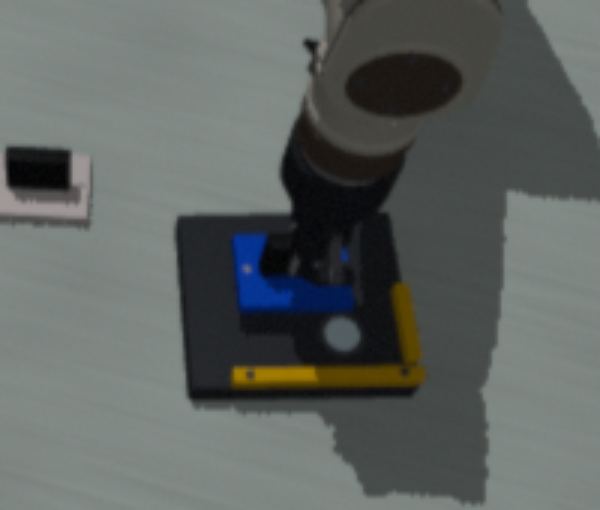

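The carrier sits square over the open bed, plate around (300,270) in the crop, clear of both stops and about 22 mm up. I'll lower it and press.

move_arm --deltas '[0,0,0,-1,0,0,0,0,-0.8,0,0,0,0,-0.3,0,0,0,0,-0.2,0,0,0,0,-0.1,0,0,0,0,0,0]'

```text
time_s: 6.85
tcp_pos: [0.5093, 0.1049, 0.0618]
eef_rot: [-3.142, 0.0, 0.307]
ft_force: [-2.8, 0.8, 1.4]
width: 0.172
```

move_arm --deltas '[0,0,0,-0.1,0,0,0,0,-0.1,0,0,0,0,0,0]'

```text
time_s: 7.15
tcp_pos: [0.5094, 0.105, 0.0618]
eef_rot: [-3.142, -0.001, 0.307]
ft_force: [-8.1, -0.3, 15.4]
width: 0.177
```

move_arm --deltas '[0,0,0,-0.15,0,0,0,0,-0.15,0,0,0,0,0,0,0,0,0,0,0]'

```text
time_s: 7.55
tcp_pos: [0.5094, 0.105, 0.0617]
eef_rot: [3.141, -0.002, 0.307]
ft_force: [-15.6, -1.4, 34.4]
width: 0.172
```

```bash
cat > chk.py <<'E'
from h import *
s=imaging.snapshot("scene"); cv2.imwrite("pics/last.png",cv2.resize(s["img"][170:340,260:460],None,fx=3,fy=3))
o=monitor.get_obs();print(o["time_s"],o["tcp_pos"],o["eef_rot"],o["ft_force"],o["torque"])
W=cloud(s);hsv=cv2.cvtColor(s["img"],cv2.COLOR_BGR2HSV)
m=(hsv[...,0]>105)&(hsv[...,0]<130)&(hsv[...,1]>180); m[:,:290]=0; m[:150]=0
Q=W[m]; Q=Q[(Q[:,0]>.35)&(Q[:,2]>0)]
zz=np.nanmedian(Q[:,2]);T=Q[abs(Q[:,2]-zz)<.006]
a=np.linalg.lstsq(np.c_[T[:,:2]-T[:,:2].mean(0),np.ones(len(T))],T[:,2],rcond=None)[0]
print("plane",a.round(4),len(T)); r=cv2.minAreaRect((T[:,:2]*1000).astype(np.float32)); print(r)
y=0.3047; Rm=np.array([[np.cos(y),-np.sin(y)],[np.sin(y),np.cos(y)]])
# home from the same camera (scene bed centre)
home=np.array([516.8,110.7])+Rm@[34,34]
print("carrier in stand frame mm",((np.array(r[0])-home)@Rm).round(1))
E
python3 chk.py
```

```text
7.6 [0.50941292 0.104992   0.06170788] [ 3.14134063e+00 -2.33633541e-03  3.07018407e-01] [-15.12077438  -2.43685158  35.24624144] [-0.78590393  3.36073547 -0.16330034]
plane [ 0.001  -0.0037  0.0433] 467
((512.4302978515625, 103.10816955566406), (62.46477508544922, 90.57921600341797), 17.050514221191406)
carrier in stand frame mm [-40.4 -39.9]
```

Pressed at 35 N and lying flat, with plane slope under 0.4% and position (-40,-40) mm in the stand frame. I'll ease to a light down force and slide towards the long stop.

move_arm --deltas '[0,0,0,0.15,0,0,0,0,0.1,0,0,0.24,0.075,0,0,0,0.48,0.15,0,0,0,0.48,0.15,0,0,0,0.48,0.15,0,0,0,0.48,0.15,0,0,0,0.48,0.15,0,0,0,0.48,0.15,0,0,0,0,0,0,0]'

```text
time_s: 8.6
tcp_pos: [0.5377, 0.1133, 0.0619]
eef_rot: [3.141, 0.005, 0.306]
ft_force: [-17.7, -5.4, 25.2]
width: 0.175
```

move_arm --deltas '[0,0,0,0.15,0,0,0.24,0.075,0,0,0,0.24,0.075,0,0,0,0.19,0.06,0,0,0,0.19,0.06,0,0,0,0,0,0,0]'

```text
time_s: 9.2
tcp_pos: [0.5478, 0.1166, 0.0618]
eef_rot: [3.141, 0.003, 0.307]
ft_force: [-10.8, -4.1, 14.0]
width: 0.172
```

move_arm --deltas '[0,0.1,0.03,0,0,0,0.1,0.03,0,0,0,0,0,0,0]'

```text
time_s: 9.5
tcp_pos: [0.5489, 0.117, 0.0619]
eef_rot: [3.141, 0.005, 0.307]
ft_force: [-11.4, -3.1, 14.3]
width: 0.176
```

move_arm --deltas '[0,0.1,0.03,0,0,0,0.1,0.03,0,0,0,0,0,0,0]'

```text
time_s: 9.8
tcp_pos: [0.5493, 0.1171, 0.0619]
eef_rot: [3.141, 0.008, 0.307]
ft_force: [-16.3, -4.7, 20.4]
width: 0.177
```

```bash
python3 chk.py
```

```text
9.85 [0.54930872 0.11708957 0.06193863] [3.14096229 0.00770574 0.30663264] [-16.95105634  -6.4012761   19.34015285] [-1.08413499  3.27199067  0.01323974]
plane [0.0002 0.0044 0.0436] 390
((550.744140625, 113.47061157226562), (60.504947662353516, 88.28601837158203), 16.54500389099121)
carrier in stand frame mm [ -0.8 -41.5]
```

It's against the long stop: motion stopped, the lateral force rose, and the picture gives x ≈ -0.8 mm. Next is the slide along to the end stop.

move_arm --deltas '[0,0,0,0.1,0,0,-0.07,0.24,0,0,0,-0.15,0.48,0,0,0,-0.15,0.48,0,0,0,-0.15,0.48,0,0,0,-0.15,0.48,0,0,0,-0.15,0.48,0,0,0,-0.15,0.48,0,0,0,-0.08,0.24,0,0,0,0,0,0,0]'

```text
time_s: 10.85
tcp_pos: [0.541, 0.1432, 0.0625]
eef_rot: [3.125, 0.008, 0.301]
ft_force: [-9.7, -24.8, 18.2]
width: 0.177
```

move_arm --deltas '[0,-0.19,-0.06,0.05,0,0,0,0,0,0]'

```text
time_s: 11.05
tcp_pos: [0.5398, 0.1467, 0.0621]
eef_rot: [3.134, 0.005, 0.304]
ft_force: [-5.9, -11.9, 8.5]
width: 0.177
```

```bash
python3 chk.py
```

```text
11.1 [0.53981856 0.14670808 0.0620976 ] [3.1335558  0.00490594 0.30377877] [ -6.6477681  -12.90958223   8.50978647] [-2.66129548  1.32799438  0.01704277]
plane [0.0005 0.0021 0.0438] 379
((541.2181396484375, 141.93075561523438), (59.13899230957031, 87.65101623535156), 18.513288497924805)
carrier in stand frame mm [ -1.3 -11.5]
```

View pics/last.png

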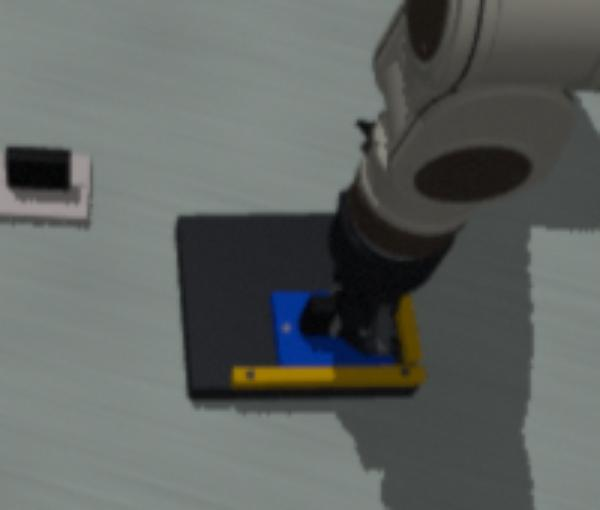

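The carrier lies along the long stop, flat, about 10 mm short of the end stop. I'll continue gently.

move_arm --deltas '[0,-0.08,0.24,0,0,0,-0.08,0.24,0,0,0,-0.08,0.24,0,0,0,0,0,0,0]'

```text
time_s: 11.5
tcp_pos: [0.5377, 0.1535, 0.0622]
eef_rot: [3.132, 0.005, 0.304]
ft_force: [-5.7, -12.8, 9.1]
width: 0.177
```

move_arm --deltas '[0,-0.03,0.1,0,0,0,-0.03,0.1,0,0,0,-0.03,0.1,0,0,0,0,0,0,0]'

```text
time_s: 11.9
tcp_pos: [0.5368, 0.1561, 0.0622]
eef_rot: [3.131, 0.005, 0.303]
ft_force: [-7.0, -16.0, 8.9]
width: 0.175
```

move_arm --deltas '[0,-0.03,0.1,0,0,0,-0.03,0.1,0,0,0,0,0,0,0]'

```text
time_s: 12.2
tcp_pos: [0.5367, 0.1568, 0.0624]
eef_rot: [3.128, 0.005, 0.303]
ft_force: [-4.3, -19.0, 10.6]
width: 0.171
```

move_arm --deltas '[0,0.07,0.12,0,0,0,0.07,0.12,0,0,0,0,0,0,0]'

```text
time_s: 12.5
tcp_pos: [0.5367, 0.1569, 0.0625]
eef_rot: [3.125, 0.009, 0.302]
ft_force: [-8.4, -25.4, 16.1]
width: 0.175
```

```bash
python3 chk.py
```

```text
12.55 [0.53671282 0.15688932 0.06250355] [3.12502168 0.00845145 0.30172786] [ -8.53810152 -25.64652799  15.06014983] [-5.0519115   1.67644374  0.18253324]
plane [-0.006  -0.0117  0.0445] 384
((537.1492309570312, 151.61878967285156), (60.116943359375, 87.56617736816406), 17.227991104125977)
carrier in stand frame mm [-2.3 -1.1]
```

It's home against both stops, but the lateral preload tips it slightly (~1%). I'll relax the side load, press it flat and check.

move_arm --deltas '[0,-0.05,-0.2,0,0,0,-0.05,-0.2,-0.05,0,0,0,0,-0.05,0,0,0,0,0,0]'

```text
time_s: 12.95
tcp_pos: [0.5367, 0.1565, 0.0621]
eef_rot: [3.132, 0.004, 0.303]
ft_force: [-6.7, -15.0, 14.1]
width: 0.174
```

```bash
python3 chk.py
```

```text
13.0 [0.53673606 0.15655438 0.06209413] [3.13173486 0.00420522 0.30353667] [ -7.48753931 -16.47889481  13.62096634] [-3.1511237   1.59159134  0.15566757]
plane [-0.0092 -0.0035  0.0439] 374
((538.0258178710938, 152.4998779296875), (57.09929656982422, 88.09530639648438), 16.334524154663086)
carrier in stand frame mm [-1.2 -0.5]
```

move_arm --deltas '[0,-0.05,-0.15,-0.05,0,0,-0.05,-0.1,-0.1,0,0,0,0,0,0]'

```text
time_s: 13.3
tcp_pos: [0.5367, 0.1562, 0.0618]
eef_rot: [3.136, 0.001, 0.305]
ft_force: [-7.3, -11.2, 16.0]
width: 0.176
```

move_arm --deltas '[0.5,0,0,0,0,0.7,0,0,0,0,0.8,0,0,0,0,0.8,0,0,0,0,0.8,0,0,0,0,0.8,0,0,0,0]'

```text
time_s: 13.9
tcp_pos: [0.5366, 0.1599, 0.0591]
eef_rot: [-3.142, 0.0, 0.307]
ft_force: [0.6, -0.4, -0.7]
width: 0.799
```

move_arm --deltas '[0.8,0,0,1.5,0,0.8,0,0,3,0,0.8,0,0,4,0,0.8,0,0,4,0,0.8,-3,-3,2,0,0.8,-4,-4,0,0,0.8,-4,-4,0,0,0.8,-4,-4,0,0,0.8,-4,-4,0,0,0.8,-2,-4,0,0,0.8,0,-4,0,0,0.8,0,0,0,0]'

```text
time_s: 15.1
tcp_pos: [0.3448, -0.0953, 0.2048]
eef_rot: [3.139, -0.001, 0.299]
ft_force: [0.3, 0.6, 0.5]
width: 0.8
```

```bash
python3 - <<'E'
from h import *
s=imaging.snapshot("top"); cv2.imwrite("pics/t2.png",cv2.resize(s["img"][120:260,110:360],None,fx=3,fy=3,interpolation=cv2.INTER_CUBIC))
o=monitor.get_obs();print(o["time_s"],o["tcp_pos"],o["ft_force"])
W=cloud(s);hsv=cv2.cvtColor(s["img"],cv2.COLOR_BGR2HSV);H,S,V=cv2.split(hsv)
m=(H>105)&(H<130)&(S>180); m[:,240:]=0
T=W[m]; T=T[abs(T[:,2]-.044)<.006]
a=np.linalg.lstsq(np.c_[T[:,:2]-T[:,:2].mean(0),np.ones(len(T))],T[:,2],rcond=None)[0]
r=cv2.minAreaRect((T[:,:2]*1000).astype(np.float32)); print("plane",a.round(4),r)
y=np.radians(17.5); Rm=np.array([[np.cos(y),-np.sin(y)],[np.sin(y),np.cos(y)]])
home=np.array([513.1,111.9])+Rm@[34,34]; print(((np.array(r[0])-home)@Rm).round(1))
m=(V<60)&(W[...,2]>.085)&(W[...,2]<.11); m[:,240:]=0; m[:130]=0; m[250:]=0
Q=W[m]; r=cv2.minAreaRect((Q[:,:2]*1000).astype(np.float32)); print("fin",np.median(Q[:,2]),r,((np.array(r[0])-home)@Rm).round(1))
E
```

```text
15.15 [ 0.3449683  -0.09346721  0.20461369] [ 0.03826249 -0.13743323  0.98273628]
plane [-0.0004  0.0003  0.0442] ((536.3738403320312, 154.25042724609375), (65.49388885498047, 88.5112075805664), 17.76788902282715)
[ 0.9 -0.6]
fin 0.09498495918831185 ((535.68408203125, 153.91387939453125), (17.012157440185547, 53.925689697265625), 18.814556121826172) [ 0.2 -0.7]
```

View pics/t2.png

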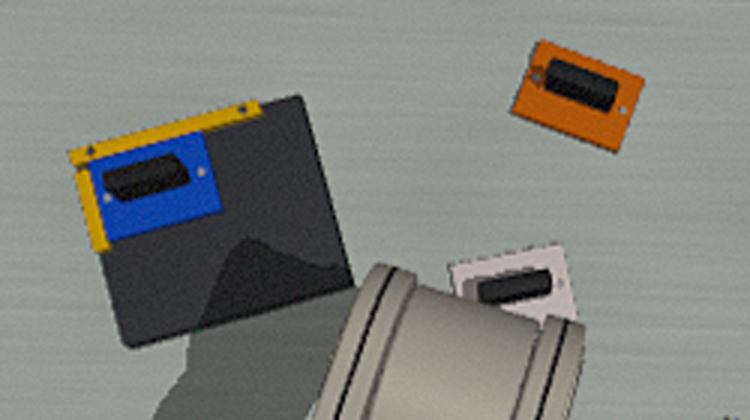

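The carrier sits flat in the corner, plate centre around (160,185) in the crop. It touches both yellow stops with no visible gap, covers the window and is within 1 mm of home. Orange and white haven't moved, and the gripper is clear.

```bash
python3 -c "
from rig import ctrl; print(ctrl.job_done())"
```

```text
the job is handed in; nothing more can be done
None
```

The blue carrier (the middle-sized one) is home over the window, and the job was handed in at about 15 s.

**What I did:** I gripped it by the fin and set it on the open bed about 40 mm clear of both stops. I pressed it flat at 35 N, then slid it against the long stop and along that to the end stop without lifting it. Finally I relaxed the side load, let go and withdrew the arm.

**Last checks (top camera):**
- **Position:** the plate centre is within about 1 mm of home, and its angle is 17.8° against the stand's 17.5°. The fin alone measured 18.8°, which I put down to how coarse that measurement is. No gap showed at either stop.
- **Flatness:** the top face slopes less than 0.1% and is 44 mm above the bench, as it should be.
- **Other carriers:** orange and white looked unmoved in the last picture. The arm partly hid white, and I did not re-measure either one.
- **Gripper:** it is well clear, with wrist force within about 1 N of zero.

**What went less smoothly:** friction was higher than expected, with side forces up to about 26 N during the slide along the stop. At the end stop that load tipped the carrier by about 1%. It lay flat again once I eased the load, before I released it.

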